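# Lift a formed bracket out of the press die and lay it on the checking plate

## Task

Lift the formed channel bracket out of the die cavity it sits in and lay it flat, flanges up, in the middle of the steel checking plate, its long side running along the plate's fence. Set it down rather than dropping it, and leave the flat blank on the other die and the other things on the bench where they are.

Things in the scene. Friction and masses are not known exactly. Their poses are not given: they have to be found in the camera images.
- bracket: Formed bright steel channel, 220 g, 4 mm sheet: base 90 (x) x 50 (y) mm; two upright flanges along the long sides, each 60 mm long (centred), outer faces 50 mm apart, tops 38 mm above the underside. Origin: centre of the underside, z up. It starts flanges up on the floor of the cavity of 'die', 2 mm play all round, its flanges standing 16 mm above the die's top face.
- die: Dark steel die block, fixed, 150 (x) x 130 (y) x 45 mm high. Centred in its top an open cavity 94 (x) x 54 (y) mm, 22 mm deep. On the top two guide pillars, 16 mm across, 30 mm high, at (63, 52) and (-63, -52) mm; bolt heads 5 mm high at (63, -40) and (-63, 40). Origin: centre of the underside, z up. The cavity floor is 23 mm above the bench. This die holds the bracket.
- spare_die: Dark steel die block, fixed, 150 (x) x 130 (y) x 45 mm high. Centred in its top an open cavity 94 (x) x 54 (y) mm, 22 mm deep. On the top two guide pillars, 16 mm across, 30 mm high, at (63, 52) and (-63, -52) mm; bolt heads 5 mm high at (63, -40) and (-63, 40). Origin: centre of the underside, z up. This twin carries the flat blank.
- blank: Bystander, to be left where it is: flat, not yet formed bright steel blank, 4 mm thick, cross-shaped: 90 (its x) x 50 mm and 60 x 114 (its y) mm. It lies on the top face of 'spare_die', over the cavity. Origin: centre of the underside.
- plate: Plain grey steel checking plate, fixed, 160 (x) x 120 (y) x 12 mm, with a low straight fence all along its long +y edge (8 mm wide, rising 10 mm above the plate's top). Origin: centre of the underside, z up; top face at z = 12 mm, free from y = -60 to y = +52 mm.
- wrench: Bystander, to be left where it is: 150 mm steel open-ended wrench lying flat on the bench, between the dies on the robot's side. Origin at its middle, on the underside; x along it.
- marker: Bystander, to be left where it is: 110 x 14 x 14 mm black marker lying flat, near the wrench. Origin at its middle, on the underside; x along it.
- collar: Bystander, to be left where it is: thick steel ring 52 mm across, 22 mm high, lying flat on the far left of the bench. Origin: centre of the underside.
- tin: Bystander, to be left where it is: small open steel tin 72 mm across, 45 mm high, on the far right of the bench. Origin: centre of the underside.
Not all that is in view belongs to the job. What is shaped like the bracket but green or red is not meant.

How it is judged:
By the outcome, as a careful person would: the job done as asked, in the order asked, and still so for the second after the job is handed in, with the robot touching nothing.
It also fails if it takes over 38 s, if anything falls off the work surface, if the arm or the gripper's body presses on something with over 40 N, if the wrist force passes 120 N, or if a joint passes its speed limit or range.

## Robot

A 7-joint arm with a two-finger parallel gripper is mounted at the origin on the work surface. World frame = base frame: x ahead of the robot, y to its left, z up, the work surface at z = 0. Lengths are in m, angles in rad, forces in N, time in s.
With the tool pointing down it reaches from about 0.4 to 0.85 m from the base axis. Payload 10.4 kg.
Tool frame: the origin (TCP) lies midway between the tips of the shut fingers; the grasp point (between the pads) lies r.grip_point_offset behind it (r.grip_point_offset is the distance from the TCP to the grasp point, in m); z points along the fingers, y is the line along which they close (so a half turn about z gives the same grasp; the last joint's range is limited). The gripper opens to 87 mm and grips with 3 to 60 N. Pads are 19 mm wide; open, the fingers measure 117 mm over their backs; the gripper's body (75 mm by 190 mm) begins 51 mm behind the grasp point.
Start: joints at [-1.198, 0.332, -0.065, 1.46, 0.022, 1.35, -0.088], TCP at [0.241, 0.577, 0.223] pointing down, gripper open.
Joint ranges: [-2.6, 2.6], [-0.5, 2.12], [-1.47, 1.34], [0.16, 2.42], [-1.27, 4.41], [0.06, 2.06], [-2.6, 2.6]. Speed limits (rad/s): [2.22, 2.22, 2.79, 2.79, 3.14, 3.14, 3.14].

## Interface

Orientations are given as a unit quaternion [x, y, z, w].
In Python, from bench import r gives the robot as it stands.
- The arm moves only by the tool play_rows, never from a script. Its arguments are lists of equal length, an entry for each row: "claw": the closure, from 0 (fully open) to 1 (shut); "delta_pos": the shift along the tool's x, y, z scaled (see below), a list of three; "delta_rot": the turn, a rotation vector about the tool's x, y, z scaled (see below), a list of three. A call has 1 to 8 rows; each row shifts and turns the commanded pose from where the row before left it, along the tool's axes as they then stand; what a row does not reach is not made up. The controller multiplies each number of a shift by 200 mm and each number of a turn by pi rad. A row lasts 1/10 s, in which the tool goes at most 50 mm and 8.59 degrees, less where a joint would pass 70% of its speed; a pose out of reach is approached as far as the arm can. A call with a number of a shift or a turn outside -1 to 1 is refused whole. A call with a gripper value outside its range is refused whole. The fingers move at their own pace and stop on an object; "squeeze" is the grip in N (left out, the last holds). Time passes only in rows, so rows that do not move let the fingers close. It gives the time, the measured TCP pose, the force, the opening and the grip force at its end, in the units of the state.
- r.read_state(): the state, without advancing time (a new reading comes with each control period).
- r.camera(name): name is "side" or "top" or "wrist"; returns a dict with "pixels" (400x640x3 uint8, red, green, blue), "camera_matrix" (3x3 intrinsics, pixels), "cam_to_world" (4x4, takes a point from camera to world coordinates); the wrist camera has in their place "hand_eye" (4x4, takes a point from camera to tool coordinates, whose origin is the TCP and whose axes are the flange's). Camera axes: x right, y up, looking along -z (the intrinsics and any distortion apply to the point x, -y, -z); pixel columns grow to the right and rows downward; lengths in m; the calibration is good to about 2 mm. The wrist camera is an equidistant fisheye: a pixel r from the principal point sees the ray r / f radians off the axis. A picture is of the moment at which its call begins: read the wrist's pose just before it. There is no depth.
- r.close_job(): hands the job in; it is judged then, once.
The state is a dict: "time": time; "joint_positions": joint angles; "joint_vel": joint speeds; "joint_torque": joint torques, N m; "ee_pos": TCP position; "eef_rot": TCP orientation; "ft_force": force on the tool from outside, world axes, zero at the start; "torque": the same for the moment, N m; "width": finger opening in m; "grip_force": force on a finger pad.
Only numpy, scipy, OpenCV 4.12 (cv2) and the standard library are available. Lean on these libraries where they do the work, as an engineer would, in place of code of your own. Each camera call takes 0.05 s, during which the arm holds its last target. There are 200 camera calls.

## Working session

There is one attempt and no reset: what is moved stays moved. The work goes in short steps, Python scripts to look and compute and a tool call to move; the robot and the scene stay as the last step left them, time stands still between calls to the robot, and variables do not carry over. Pictures are saved under pics/ and viewed, at most 10 in all, crops included, and the job is handed in when it is done.

Besides the shell and the picture viewer there is one more tool, called after "Request:" as name(argument=value, ...) on one line, values as JSON. play_rows: Moves the arm, as the interface text tells. Shifts and turns lie within -1 to 1; 1 stands for 200 mm of shift or pi rad of turn. Its arguments: {"type":"object","properties":{"claw":{"type":"array"},"delta_pos":{"type":"array"},"delta_rot":{"type":"array"},"squeeze":{"type":"number"}},"required":["claw","delta_pos","delta_rot"]}

```bash
mkdir -p pics; ls
python3 - <<'E'
from bench import r
import cv2,numpy as np
s=r.read_state();print(s['time'],s['ee_pos'],s['eef_rot'],s['width'],r.grip_point_offset)
for n in('top','side'):
    c=r.camera(n);cv2.imwrite(f'pics/{n}0.png',c['pixels'][:,:,::-1]);np.savez(f'{n}0.npz',**{k:np.array(v) for k,v in c.items()})
    print(c.keys(),np.round(c['camera_matrix'],1).tolist(),np.round(c['cam_to_world'],3).tolist())
E
```

```text
pics
0.0 [0.24081521 0.57632316 0.22174879] [ 1.96588042e-01  9.80485915e-01 -7.07763129e-04 -1.09157083e-04] 0.08710906262169624 0.0187
dict_keys(['pixels', 'camera_matrix', 'cam_to_world']) [[360.8, 0.0, 314.8], [0.0, 360.8, 198.9], [0.0, 0.0, 1.0]] [[-0.006, 0.981, -0.191, 0.324], [-1.0, -0.002, 0.02, -0.079], [0.02, 0.192, 0.981, 1.087], [0.0, 0.0, 0.0, 1.0]]
dict_keys(['pixels', 'camera_matrix', 'cam_to_world']) [[408.8, 0.0, 318.8], [0.0, 408.8, 203.7], [0.0, 0.0, 1.0]] [[0.825, 0.409, -0.39, 0.112], [-0.565, 0.59, -0.577, -0.679], [-0.006, 0.696, 0.718, 0.819], [0.0, 0.0, 0.0, 1.0]]
```

View pics/top0.png

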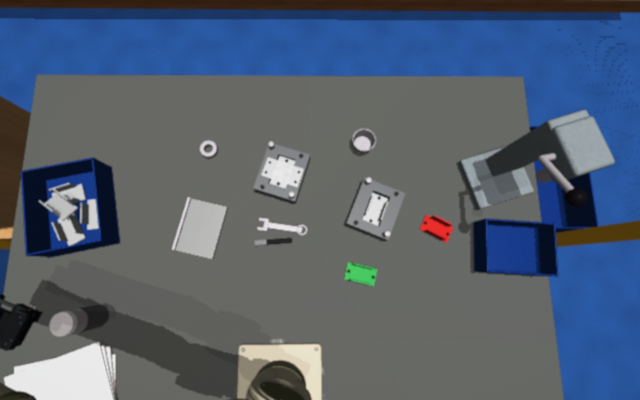

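View pics/side0.png

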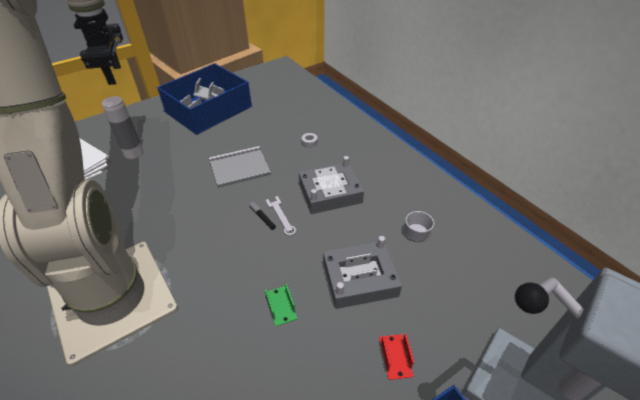

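```bash
cat > h.py <<'E'
import numpy as np,cv2
from scipy.spatial.transform import Rotation as R
def ray(c,uv,T=None):
    "pinhole ray(s): origin, dirs (world)"
    K=c['camera_matrix'];T=c['cam_to_world']
    uv=np.atleast_2d(uv).astype(float)
    d=np.c_[(uv[:,0]-K[0,2])/K[0,0],-(uv[:,1]-K[1,2])/K[1,1],-np.ones(len(uv))]
    return T[:3,3],d@T[:3,:3].T
def wray(c,uv):
    "fisheye wrist rays; c has pixels,camera_matrix,hand_eye,ee_pos,eef_rot"
    K=c['camera_matrix'];uv=np.atleast_2d(uv).astype(float)
    a=(uv-K[:2,2])/[K[0,0],K[1,1]];t=np.linalg.norm(a,axis=1)+1e-12
    s=np.sin(t)/t
    d=np.c_[a[:,0]*s,-a[:,1]*s,-np.cos(t)]
    W=np.eye(4);W[:3,:3]=R.from_quat(c['eef_rot']).as_matrix();W[:3,3]=c['ee_pos'];T=W@c['hand_eye']
    return T[:3,3],d@T[:3,:3].T
def onz(od,z):
    o,d=od;return o+d*((z-o[2])/d[:,2:3])
def tri(rays):
    "least squares meeting point of rays [(o,d),...] (single)"
    A=np.zeros((3,3));b=np.zeros(3)
    for o,d in rays:
        d=np.ravel(d);d=d/np.linalg.norm(d);P=np.eye(3)-np.outer(d,d);A+=P;b+=P@o
    x=np.linalg.solve(A,b);return x,[round(1e3*float(np.linalg.norm(np.cross(x-o,np.ravel(d)/np.linalg.norm(d)))),1) for o,d in rays]
def wrist(r,name):
    s=r.read_state();c=r.camera('wrist')
    c={k:np.array(v) for k,v in c.items()};c['ee_pos']=np.array(s['ee_pos']);c['eef_rot']=np.array(s['eef_rot'])
    np.savez(name+'.npz',**c);cv2.imwrite(f'pics/{name}.png',c['pixels'][:,:,::-1]);print(s['time'],c['ee_pos'].round(4),c['eef_rot'].round(4));return c
E
python3 - <<'E'
from h import *
t=np.load('top0.npz');s=np.load('side0.npz')
print('die',tri([ray(t,[376,208]),ray(s,[361,267])]))
print('pillars',onz(ray(t,[[369,181],[387,234]]),.075))
print('plate corners',onz(ray(t,[[187,198],[226,207],[213,259],[174,249]]),.015))
a=cv2.resize(t['pixels'][140:290,330:470],None,fx=2.8,fy=2.8,interpolation=cv2.INTER_CUBIC)
b=cv2.resize(s['pixels'][230:380,255:420],None,fx=2.4,fy=2.8,interpolation=cv2.INTER_CUBIC)
cv2.imwrite('pics/crop.png',np.hstack([a,b])[:,:,::-1])
E
```

```text
die (array([ 0.49841054, -0.2800403 ,  0.04595847]), [1.2, 1.2])
pillars [[ 0.57392235 -0.25767409  0.075     ]
 [ 0.42033489 -0.30322828  0.075     ]]
plate corners [[0.53656488 0.2827445  0.015     ]
 [0.5088403  0.16486757 0.015     ]
 [0.35507994 0.19624739 0.015     ]
 [0.38453344 0.31111952 0.015     ]]
```

View pics/crop.png

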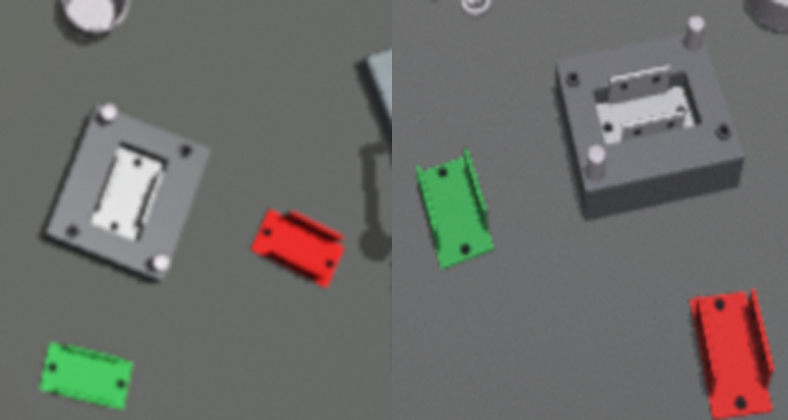

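The wanted bracket is the bright steel one sitting in the die at top (376,208) / side (361,267). The others are green (361,273), red (437,227) and the scrap in the blue bin (70,210), all excluded by colour or place. The crop shows pillars and bolts around the bracket. The plate is at top (199,228), with its fence on the left edge.

Request:
play_rows(claw=[0, 0, 0, 0, 0, 0, 0, 0], delta_pos=[[-0.2, -0.14, -0.03], [-0.2, -0.14, -0.03], [-0.2, -0.14, -0.03], [-0.2, -0.14, -0.03], [-0.2, -0.14, -0.03], [-0.2, -0.14, -0.03], [-0.2, -0.14, -0.03], [0, 0, 0]], delta_rot=[[0, 0, 0], [0, 0, 0], [0, 0, 0], [0, 0, 0], [0, 0, 0], [0, 0, 0], [0, 0, 0], [0, 0, 0]])

```text
time: 0.9
ee_pos: [0.4279, 0.2814, 0.2655]
eef_rot: [0.202, 0.979, -0.0, 0.001]
ft_force: [-0.5, -0.4, 0.3]
width: 0.087
grip_force: 0.0
```

Run:
```python
from bench import r
from h import *
c=wrist(r,'w1');print(c['hand_eye'].round(3),c['camera_matrix'].round(1))
```

```text
0.9 [0.4279 0.2814 0.2655] [ 2.016e-01  9.795e-01 -1.000e-04  1.200e-03]
[[-0.     0.965  0.261  0.071]
 [ 1.     0.    -0.     0.001]
 [-0.     0.261 -0.965 -0.163]
 [ 0.     0.     0.     1.   ]] [[309.7   0.  321.8]
 [  0.  309.7 203.7]
 [  0.    0.    1. ]]
```

View pics/w1.png

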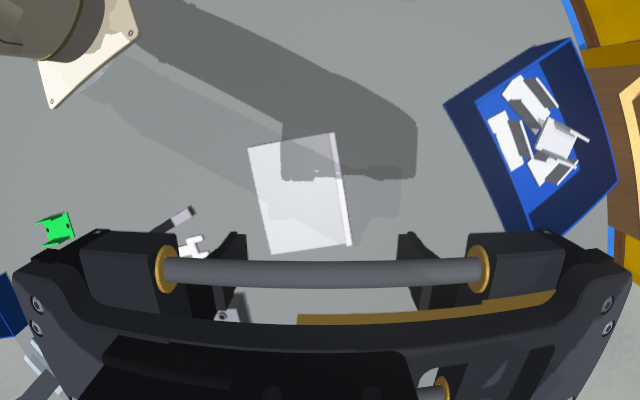

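The plate fills (248,149)-(333,133)-(350,245)-(273,254), with the fence on its right side. I'll take a second view of it, then go on to the die.

Request:
play_rows(claw=[0, 0, 0, 0], delta_pos=[[-0.1, -0.2, 0], [-0.1, -0.2, 0], [0, 0, 0], [0, 0, 0]], delta_rot=[[0, 0, 0], [0, 0, 0], [0, 0, 0], [0, 0, 0]])

```text
time: 1.35
ee_pos: [0.4294, 0.1989, 0.2645]
eef_rot: [0.197, 0.98, 0.0, -0.0]
ft_force: [0.2, 1.2, 0.5]
width: 0.0869
grip_force: 0.0
```

Run:
```python
from bench import r
from h import *
wrist(r,'w2')
```

```text
1.35 [0.4294 0.1989 0.2645] [ 1.968e-01  9.804e-01  3.000e-04 -2.000e-04]
```

Request:
play_rows(claw=[0, 0, 0, 0, 0, 0, 0, 0], delta_pos=[[-0.06, -0.24, 0], [-0.06, -0.24, 0], [-0.06, -0.24, 0], [-0.06, -0.24, 0], [-0.06, -0.24, 0], [-0.06, -0.24, 0], [-0.06, -0.24, 0], [-0.06, -0.24, 0]], delta_rot=[[0, 0, 0], [0, 0, 0], [0, 0, 0], [0, 0, 0], [0, 0, 0], [0, 0, 0], [0, 0, 0], [0, 0, 0]])

```text
time: 2.2
ee_pos: [0.3706, -0.1932, 0.2648]
eef_rot: [0.195, 0.981, -0.0, 0.0]
ft_force: [1.4, 0.0, -0.6]
width: 0.0869
grip_force: 0.0
```

Request:
play_rows(claw=[0, 0, 0, 0], delta_pos=[[-0.1, -0.1, 0.1], [0, 0, 0.1], [0, 0, 0], [0, 0, 0]], delta_rot=[[0, 0, 0], [0, 0, 0], [0, 0, 0], [0, 0, 0]])

```text
time: 2.6
ee_pos: [0.3817, -0.2175, 0.2249]
eef_rot: [0.195, 0.981, -0.0, -0.0]
ft_force: [-0.3, -0.3, 1.1]
width: 0.0868
grip_force: 0.0
```

Run:
```python
from bench import r
from h import *
w3=wrist(r,'w3')
w2=np.load('w2.npz')
cv2.imwrite('pics/w23.png',np.vstack([w2['pixels'][:290],w3['pixels'][:290]])[:,:,::-1])
```

```text
2.6 [ 0.3817 -0.2175  0.2249] [ 1.954e-01  9.807e-01 -3.000e-04 -4.000e-04]
```

View pics/w23.png

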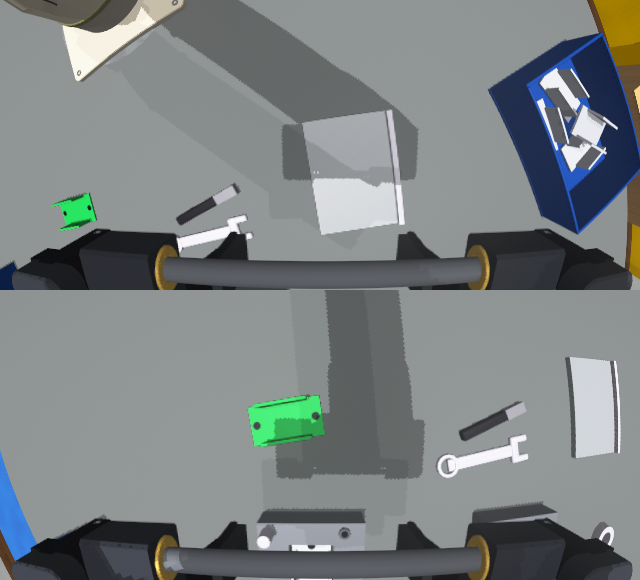

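The first half shows the plate at (303,124)-(388,111)-(404,222)-(322,235). The second half shows the die is hidden behind the gripper at (310,530), so I'll move 180 mm along tool -x.

Request:
play_rows(claw=[0, 0, 0, 0, 0, 0], delta_pos=[[-0.22, 0, 0], [-0.22, 0, 0], [-0.22, 0, 0], [-0.22, 0, 0], [0, 0, 0], [0, 0, 0]], delta_rot=[[0, 0, 0], [0, 0, 0], [0, 0, 0], [0, 0, 0], [0, 0, 0], [0, 0, 0]])

```text
time: 3.25
ee_pos: [0.5402, -0.2844, 0.2238]
eef_rot: [0.196, 0.981, -0.0, -0.002]
ft_force: [-1.2, -0.3, 0.6]
width: 0.0869
grip_force: 0.0
```

Run:
```python
from bench import r
from h import *
wrist(r,'w4')
```

```text
3.25 [ 0.5402 -0.2844  0.2238] [ 1.962e-01  9.806e-01 -4.000e-04 -1.500e-03]
```

Request:
play_rows(claw=[0, 0, 0, 0], delta_pos=[[-0.1, 0.15, 0], [-0.1, 0.15, 0], [0, 0, 0], [0, 0, 0]], delta_rot=[[0, 0, 0], [0, 0, 0], [0, 0, 0], [0, 0, 0]])

```text
time: 3.7
ee_pos: [0.5995, -0.2439, 0.226]
eef_rot: [0.196, 0.981, 0.001, 0.001]
ft_force: [-1.0, -0.5, 0.2]
width: 0.087
grip_force: 0.0
```

Run:
```python
from bench import r
from h import *
w3=wrist(r,'w5')
w2=np.load('w4.npz')
cv2.imwrite('pics/w45.png',np.vstack([w2['pixels'][:290],w3['pixels'][:290]])[:,:,::-1])
```

```text
3.7 [ 0.5995 -0.2439  0.226 ] [1.960e-01 9.806e-01 1.100e-03 6.000e-04]
```

View pics/w45.png

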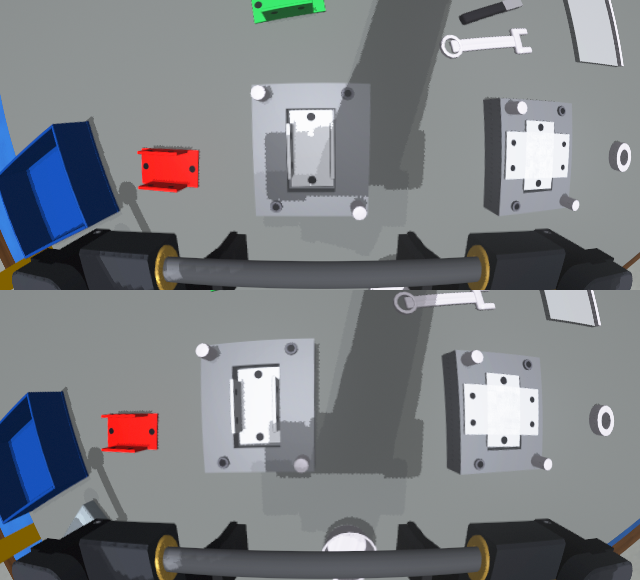

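Both views show the bracket in the die: w4 base holes at (311,117) and (312,180), w5 holes at (258,84) and (260,146). I'll triangulate the holes, die corners and plate corners.

Run:
```python
from h import *
W={k:dict(np.load(k+'.npz')) for k in('w1','w2','w4','w5')}
g={k:cv2.cvtColor(v['pixels'],cv2.COLOR_RGB2GRAY) for k,v in W.items()}
def hole(k,p,h=8):
    x,y=p;a=g[k][y-h:y+h+1,x-h:x+h+1].astype(float);m=(a<110).astype(np.uint8)
    n,_,st,ce=cv2.connectedComponentsWithStats(m)
    i=min(range(1,n),key=lambda i:np.hypot(*(ce[i]-h)));return ce[i]+[x-h,y-h],st[i,4]
def sub(k,ps,w=4):
    return cv2.cornerSubPix(g[k],np.float32(ps).reshape(-1,1,2),(w,w),(-1,-1),(3,40,.01)).reshape(-1,2)
H=[]
for a,b in(((311,117),(258,84)),((312,180),(260,146))):
    pa,na=hole('w4',a);pb,nb=hole('w5',b)
    x,e=tri([wray(W['w4'],pa),wray(W['w5'],pb)]);H.append(x);print('hole',pa.round(1),na,pb.round(1),nb,x.round(4),e)
d=H[0]-H[1];print('bracket c',(H[0]+H[1])/2,'len',np.linalg.norm(d),'heading',np.degrees(np.arctan2(d[1],d[0]))%180-180)
dc=[sub('w4',[(252,84),(371,84),(256,216),(366,218)]),sub('w5',[(201,52),(314,49),(205,183),(314,182)])]
for a,b in zip(*dc): print('die',a,b,*tri([wray(W['w4'],a),wray(W['w5'],b)]))
pc=[sub('w1',[(248,149),(333,133),(350,245),(273,254)],3),sub('w2',[(303,124),(388,111),(404,222),(322,235)],3)]
P=[]
for a,b in zip(*pc):
    x,e=tri([wray(W['w1'],a),wray(W['w2'],b)]);P.append(x);print('plate',a,b,x.round(4),e)
P=np.array(P)
print('z=12 check',[onz(wray(W[k],p),.012).round(4).tolist() for k,p in zip(('w1','w2'),pc)])
print([np.linalg.norm(P[i]-P[i-1]).round(4) for i in range(4)],P.mean(0))
for a,b in((0,3),(1,2)):print(np.degrees(np.arctan2(*(P[a]-P[b])[1::-1])))
```

```text
hole [310.6 116.2] 41 [257.6  84. ] 39 [ 0.4636 -0.2658  0.0308] [0.3, 0.3]
hole [311.5 179.4] 50 [259.5 146.5] 32 [ 0.532  -0.2935  0.0284] [0.2, 0.2]
bracket c [ 0.49777477 -0.27965365  0.02960973] len 0.07389637274791383 heading -22.087272729998205
die [251.79703  86.44893] [201.  52.] [ 0.40953301 -0.3061364   0.06669907] [2.4, 2.4]
die [369.89825  83.61152] [313.74023  51.9299 ] [ 0.45523063 -0.19111598  0.03733651] [2.0, 2.0]
die [255.66386 215.36061] [204.67482 182.26424] [ 0.54261202 -0.36835551  0.04714603] [0.0, 0.0]
die [363.27057 218.6501 ] [310.67783 184.39386] [ 0.59460086 -0.25410661  0.04611423] [0.1, 0.1]
plate [247.08327 147.71648] [301.3837  122.86219] [0.3542 0.2014 0.0056] [0.5, 0.5]
plate [333.42126 131.73442] [385.7135  110.64544] [ 0.3834  0.3198 -0.0217] [0.1, 0.1]
plate [351.562  244.3791] [404.1779  223.94817] [0.5388 0.2816 0.0186] [0.6, 0.6]
plate [270.7503 254.0955] [320.86203 234.37294] [0.5091 0.1651 0.0119] [0.4, 0.4]
z=12 check [[[0.3539, 0.203, 0.012], [0.3819, 0.3191, 0.012], [0.5409, 0.2812, 0.012], [0.5086, 0.1652, 0.012]], [[0.3549, 0.2018, 0.012], [0.3818, 0.3129, 0.012], [0.5423, 0.2825, 0.012], [0.5095, 0.1651, 0.012]]]
[np.float64(0.1592), np.float64(0.125), np.float64(0.1651), np.float64(0.1205)] [0.44637062 0.24197629 0.00360478]
166.7912929048975
166.1795244528087
```

Run:
```python
from h import *
from scipy.ndimage import map_coordinates,gaussian_filter
W={k:dict(np.load(k+'.npz')) for k in('w1','w2')}
C={'w1':[(248,149),(333,133),(350,245),(273,254)],'w2':[(303,124),(388,111),(404,222),(322,235)]}
for k,c in C.items():
    g=gaussian_filter(cv2.cvtColor(W[k]['pixels'],cv2.COLOR_RGB2GRAY).astype(float),.8);L=[]
    for i,j,z,n in((3,0,.012,'-y'),(2,1,.022,'fence'),(2,3,.012,'far'),(1,0,.012,'near')):
        a,b=np.float64(c[i]),np.float64(c[j]);d=b-a;N=np.array([-d[1],d[0]])/np.hypot(*d)
        N*=np.sign(N@((a+b)/2-np.mean(c,0)))   # outward
        o=np.arange(-5,5.01,.25);pts=[]
        for t in np.linspace(.12,.88,40):
            p=a+t*d;q=p+o[:,None]*N
            pr=np.gradient(map_coordinates(g,[q[:,1],q[:,0]],order=1))
            m=np.argmin(pr)  # bright plate -> darker outside
            if pr[m]<-2: pts.append(q[m])
        X=onz(wray(W[k],pts),z)[:,:2]
        l=cv2.fitLine(X.astype(np.float32),cv2.DIST_HUBER,0,1e-4,1e-6).ravel();r_=(X-l[2:])@[-l[1],l[0]]
        print(k,n,len(pts),'heading',np.degrees(np.arctan2(l[1],l[0])).round(2),'med res mm',(1e3*np.median(abs(r_))).round(2));L.append(l)
    X=lambda l,m:l[2:]+l[:2]*np.linalg.solve(np.c_[l[:2],-m[:2]],m[2:]-l[2:])[0]
    q=np.array([X(L[0],L[3]),X(L[0],L[2]),X(L[1],L[2]),X(L[1],L[3])]);print(q.round(4).tolist(),'sides',[np.linalg.norm(q[i]-q[i-1]).round(4) for i in range(4)],'c',q.mean(0).round(4))
```

```text
w1 -y 40 heading -13.61 med res mm 0.22
w1 fence 40 heading -13.5 med res mm 0.17
w1 far 40 heading 76.42 med res mm 0.25
w1 near 40 heading 76.48 med res mm 0.19
[[0.3538999855518341, 0.20270000398159027], [0.508899986743927, 0.16519999504089355], [0.5371000170707703, 0.28189998865127563], [0.38190001249313354, 0.3192000091075897]] sides [np.float32(0.1197), np.float32(0.1594), np.float32(0.1201), np.float32(0.1596)] c [0.4454 0.2422]
w2 -y 40 heading -13.65 med res mm 0.32
w2 fence 40 heading -13.37 med res mm 0.24
w2 far 40 heading 76.08 med res mm 0.37
w2 near 40 heading 76.43 med res mm 0.24
[[0.35420000553131104, 0.20239999890327454], [0.5091999769210815, 0.1648000031709671], [0.5379999876022339, 0.28130000829696655], [0.3822000026702881, 0.31839999556541443]] sides [np.float32(0.1192), np.float32(0.1595), np.float32(0.12), np.float32(0.1602)] c [0.4459 0.2417]
```

Request:
play_rows(claw=[0, 0, 0, 0, 0, 0, 0], delta_pos=[[0.1, -0.09, 0], [0.1, -0.09, 0], [0.1, -0.09, 0.1], [0.1, -0.09, 0.15], [0, 0, 0.15], [0, 0, 0], [0, 0, 0]], delta_rot=[[0, 0, 0], [0, 0, 0], [0, 0, 0], [0, 0, 0], [0, 0, 0], [0, 0, 0], [0, 0, 0]])

```text
time: 4.45
ee_pos: [0.4977, -0.2807, 0.1458]
eef_rot: [0.197, 0.98, 0.001, 0.0]
ft_force: [-0.5, -0.3, 1.6]
width: 0.0868
grip_force: 0.0
```

Request:
play_rows(claw=[0, 0], delta_pos=[[0, 0, 0], [0, 0, 0]], delta_rot=[[0, 0, 0], [0, 0, 0]])

```text
time: 4.65
ee_pos: [0.4988, -0.2808, 0.146]
eef_rot: [0.197, 0.98, 0.0, 0.001]
ft_force: [-1.1, -0.5, 0.8]
width: 0.0867
grip_force: 0.0
```

Request:
play_rows(claw=[0, 0, 0, 0, 0, 0], delta_pos=[[0, 0, 0.12], [0, 0, 0.12], [0, 0, 0.12], [0, 0, 0.12], [0, 0, 0], [0, 0, 0]], delta_rot=[[0, 0, 0], [0, 0, 0], [0, 0, 0], [0, 0, 0], [0, 0, 0], [0, 0, 0]])

```text
time: 5.25
ee_pos: [0.4981, -0.2807, 0.0494]
eef_rot: [0.197, 0.98, 0.0, -0.0]
ft_force: [0.2, 1.0, 0.1]
width: 0.087
grip_force: 0.0
```

Request:
play_rows(claw=[0.6, 0.6, 0.6, 0.6, 0.6, 0.6, 0.6, 0.6], delta_pos=[[0, 0, 0], [0, 0, 0], [0, 0, 0], [0, 0, 0], [0, 0, 0], [0, 0, 0], [0, 0, 0], [0, 0, 0]], delta_rot=[[0, 0, 0], [0, 0, 0], [0, 0, 0], [0, 0, 0], [0, 0, 0], [0, 0, 0], [0, 0, 0], [0, 0, 0]], squeeze=25)

```text
time: 6.05
ee_pos: [0.4978, -0.2804, 0.0487]
eef_rot: [0.197, 0.98, 0.0, -0.0]
ft_force: [-0.5, 0.2, 1.3]
width: 0.0499
grip_force: 24.9
```

Request:
play_rows(claw=[0.7, 0.7, 0.7, 0.7, 0.7, 0.7, 0.7, 0.7], delta_pos=[[0, 0, 0], [0, 0, -0.02], [0, 0, -0.03], [0, 0, -0.04], [0, 0, -0.06], [0, 0, -0.08], [0, 0, -0.08], [0, 0, -0.08]], delta_rot=[[0, 0, 0], [0, 0, 0], [0, 0, 0], [0, 0, 0], [0, 0, 0], [0, 0, 0], [0, 0, 0], [0, 0, 0]], squeeze=40)

```text
time: 6.85
ee_pos: [0.498, -0.2807, 0.1284]
eef_rot: [0.197, 0.98, 0.0, 0.0]
ft_force: [-0.5, -0.6, -2.0]
width: 0.0494
grip_force: 39.9
```

Request:
play_rows(claw=[0.7, 0.7, 0.7, 0.7, 0.7, 0.7], delta_pos=[[0, 0, -0.1], [0, 0, -0.1], [0, 0, -0.1], [0, 0, -0.1], [0, 0, 0], [0, 0, 0]], delta_rot=[[0, 0, 0], [0, 0, 0], [0, 0, 0], [0, 0, 0], [0, 0, 0], [0, 0, 0]])

```text
time: 7.45
ee_pos: [0.498, -0.2805, 0.2068]
eef_rot: [0.197, 0.98, 0.001, 0.0]
ft_force: [-0.6, -0.1, -2.4]
width: 0.0497
grip_force: 39.9
```

Run:
```python
from bench import r
from h import *
c=r.camera('side');w=wrist(r,'w6')
a=cv2.resize(c['pixels'][120:340,250:480],(600,574)) 
cv2.imwrite('pics/lift.png',np.hstack([c['pixels'][100:340,250:500],w['pixels'][80:320,100:540]])[:,:,::-1])
```

```text
7.5 [ 0.4977 -0.2803  0.2061] [ 1.968e-01  9.804e-01  6.000e-04 -6.000e-04]
```

View pics/lift.png

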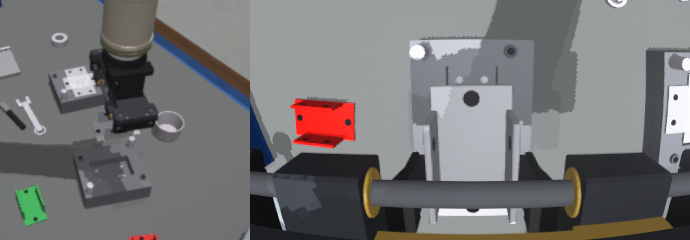

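The bracket is out of the die and hanging squarely, with its front hole at wrist (321,178). The die is empty and the blank hasn't moved. Next I carry it to the plate.

Request:
play_rows(claw=[0.7, 0.7, 0.7, 0.7, 0.7, 0.7, 0.7, 0.7], delta_pos=[[0, 0, 0], [0, 0, 0], [0.03, 0.09, 0], [0.06, 0.18, 0], [0.06, 0.18, 0], [0.06, 0.18, 0], [0.06, 0.18, 0], [0.06, 0.18, 0]], delta_rot=[[0, 0, -0.0256], [0, 0, -0.0256], [0, 0, 0], [0, 0, 0], [0, 0, 0], [0, 0, 0], [0, 0, 0], [0, 0, 0]])

```text
time: 8.35
ee_pos: [0.479, -0.0711, 0.206]
eef_rot: [0.117, 0.993, 0.0, -0.001]
ft_force: [1.3, 0.3, -1.3]
width: 0.0494
grip_force: 39.9
```

Request:
play_rows(claw=[0.7, 0.7, 0.7, 0.7, 0.7, 0.7, 0.7, 0.7], delta_pos=[[0.06, 0.18, 0], [0.06, 0.18, 0], [0.06, 0.18, 0], [0.06, 0.18, 0], [0.06, 0.18, 0], [0.06, 0.18, 0], [0.06, 0.18, 0], [0.05, 0.09, 0]], delta_rot=[[0, 0, 0], [0, 0, 0], [0, 0, 0], [0, 0, 0], [0, 0, 0], [0, 0, 0], [0, 0, 0], [0, 0, 0]])

```text
time: 9.15
ee_pos: [0.4503, 0.2149, 0.2059]
eef_rot: [0.116, 0.993, -0.0, -0.001]
ft_force: [0.6, 0.5, -2.2]
width: 0.0494
grip_force: 39.9
```

Request:
play_rows(claw=[0.7, 0.7, 0.7], delta_pos=[[0, 0, 0], [0, 0, 0], [0, 0, 0]], delta_rot=[[0, 0, 0], [0, 0, 0], [0, 0, 0]])

```text
time: 9.45
ee_pos: [0.4517, 0.2105, 0.2066]
eef_rot: [0.118, 0.993, 0.0, -0.001]
ft_force: [0.4, 0.1, -1.0]
width: 0.0494
grip_force: 39.9
```

Run:
```python
from bench import r
from h import *
s=r.read_state();print(s['width'],s['grip_force'],s['ft_force'])
c=wrist(r,'w7')
A=R.from_quat(c['eef_rot']).as_matrix();h=np.degrees(np.arctan2(A[1,0],A[0,0]));print('heading',h,'z axis',A[:,2])
d=np.array([.4451,.240,0])-c['ee_pos'];print('tool delta units',(A.T@[d[0],d[1],0]/.2).round(3),'rot',-(166.5-h)/180)
c6=dict(np.load('w6.npz'))
for n,q in(('w6',c6),('w7',c)):
    g=cv2.cvtColor(q['pixels'],cv2.COLOR_RGB2GRAY)
    for p in((321,178),(322,289)):
        h=9;m=(g[p[1]-h:p[1]+h+1,p[0]-h:p[0]+h+1]<90).astype(np.uint8);k,_,st,ce=cv2.connectedComponentsWithStats(m)
        if k<2: continue
        i=1+np.argmax(st[1:,4]);uv=ce[i]+np.array(p)-h
        B=R.from_quat(q['eef_rot']).as_matrix();print(n,uv.round(1),st[i,4],(B.T@(onz(wray(q,uv),q['ee_pos'][2]-.0217)[0]-q['ee_pos'])).round(4))
```

```text
0.04937453163906965 39.94037926197052 [ 0.38840073  0.09593652 -1.02987777]
9.45 [0.4517 0.2105 0.2066] [ 1.183e-01  9.930e-01  0.000e+00 -6.000e-04]
heading 166.41061798305648 z axis [-1.11461021e-03  2.32987143e-04 -9.99999352e-01]
tool delta units [0.067 0.135 0.   ] rot -0.0004965667607973185
w6 [321.  178.2] 186 [0.037  0.0003 0.0218]
w6 [322.3 288.6] 61 [-0.0393  0.0011  0.0216]
w7 [320.8 178.3] 188 [0.0369 0.0002 0.0217]
w7 [321.9 288.2] 72 [-0.0391  0.0008  0.0217]
```

Request:
play_rows(claw=[0.7, 0.7, 0.7, 0.7, 0.7, 0.7, 0.7, 0.7], delta_pos=[[0.07, 0.135, 0], [0, 0, 0.1], [0, 0, 0.15], [0, 0, 0.15], [0, 0, 0.15], [0, 0, 0.1], [0, 0, 0.05], [0, 0, 0]], delta_rot=[[0, 0, 0], [0, 0, 0], [0, 0, 0], [0, 0, 0], [0, 0, 0], [0, 0, 0], [0, 0, 0], [0, 0, 0]])

```text
time: 10.3
ee_pos: [0.4439, 0.2405, 0.0663]
eef_rot: [0.118, 0.993, -0.0, -0.001]
ft_force: [-0.1, -0.2, -1.4]
width: 0.0496
grip_force: 39.9
```

Request:
play_rows(claw=[0.7, 0.7, 0.7], delta_pos=[[0, 0, 0.04], [0, 0, 0], [0, 0, 0]], delta_rot=[[0, 0, 0], [0, 0, 0], [0, 0, 0]])

```text
time: 10.6
ee_pos: [0.4445, 0.2417, 0.0597]
eef_rot: [0.118, 0.993, 0.001, -0.0]
ft_force: [-0.4, 0.8, -2.6]
width: 0.0495
grip_force: 39.9
```

Request:
play_rows(claw=[0.7, 0.7, 0.7, 0.7, 0.7, 0.7], delta_pos=[[0, 0, 0.03], [0, 0, 0.03], [0, 0, 0.02], [0, 0, 0.015], [0, 0, 0], [0, 0, 0]], delta_rot=[[0, 0, 0], [0, 0, 0], [0, 0, 0], [0, 0, 0], [0, 0, 0], [0, 0, 0]])

```text
time: 11.2
ee_pos: [0.4442, 0.2415, 0.0401]
eef_rot: [0.118, 0.993, 0.0, -0.0]
ft_force: [0.1, -0.6, -2.1]
width: 0.0495
grip_force: 39.9
```

Next, 1 mm steps down until it touches.

Request:
play_rows(claw=[0.7, 0.7, 0.7, 0.7], delta_pos=[[0, 0, 0.005], [0, 0, 0.005], [0, 0, 0], [0, 0, 0]], delta_rot=[[0, 0, 0], [0, 0, 0], [0, 0, 0], [0, 0, 0]])

```text
time: 11.6
ee_pos: [0.4442, 0.2415, 0.0381]
eef_rot: [0.118, 0.993, 0.0, -0.0]
ft_force: [0.1, -0.0, -2.4]
width: 0.0494
grip_force: 39.9
```

Request:
play_rows(claw=[0.7, 0.7, 0.7], delta_pos=[[0, 0, 0.005], [0, 0, 0], [0, 0, 0]], delta_rot=[[0, 0, 0], [0, 0, 0], [0, 0, 0]])

```text
time: 11.9
ee_pos: [0.4443, 0.2416, 0.0376]
eef_rot: [0.118, 0.993, 0.001, -0.0]
ft_force: [-2.5, -1.1, 5.4]
width: 0.0497
grip_force: 39.9
```

It's touching (+5 N), so I release it.

Request:
play_rows(claw=[0.3, 0.2, 0.1, 0.1, 0.1, 0.1], delta_pos=[[0, 0, 0], [0, 0, 0], [0, 0, 0], [0, 0, 0], [0, 0, 0], [0, 0, 0]], delta_rot=[[0, 0, 0], [0, 0, 0], [0, 0, 0], [0, 0, 0], [0, 0, 0], [0, 0, 0]], squeeze=5)

```text
time: 12.5
ee_pos: [0.4441, 0.2415, 0.0371]
eef_rot: [0.118, 0.993, 0.0, -0.0]
ft_force: [-0.8, -0.6, -0.4]
width: 0.0776
grip_force: 0.0
```

Request:
play_rows(claw=[0.1, 0.1, 0.1, 0.1, 0.1, 0.1, 0.1, 0.1], delta_pos=[[0, 0, -0.04], [0, 0, -0.08], [0, 0, -0.15], [0, 0, -0.2], [0, 0, -0.2], [-0.2, 0, -0.15], [-0.2, 0, 0], [0, 0, 0]], delta_rot=[[0, 0, 0], [0, 0, 0], [0, 0, 0], [0, 0, 0], [0, 0, 0], [0, 0, 0], [0, 0, 0], [0, 0, 0]])

```text
time: 13.3
ee_pos: [0.526, 0.2204, 0.2023]
eef_rot: [0.119, 0.993, 0.0, 0.002]
ft_force: [-1.0, -0.3, -0.6]
width: 0.0786
grip_force: 0.0
```

Run:
```python
from bench import r
from h import *
c=wrist(r,'w8');s=r.camera('side')['pixels']
cv2.imwrite('pics/end.png',np.vstack([c['pixels'][:290],s[110:400]])[:,:,::-1])
```

```text
13.3 [0.526  0.2204 0.2023] [1.195e-01 9.928e-01 2.000e-04 1.500e-03]
```

View pics/end.png

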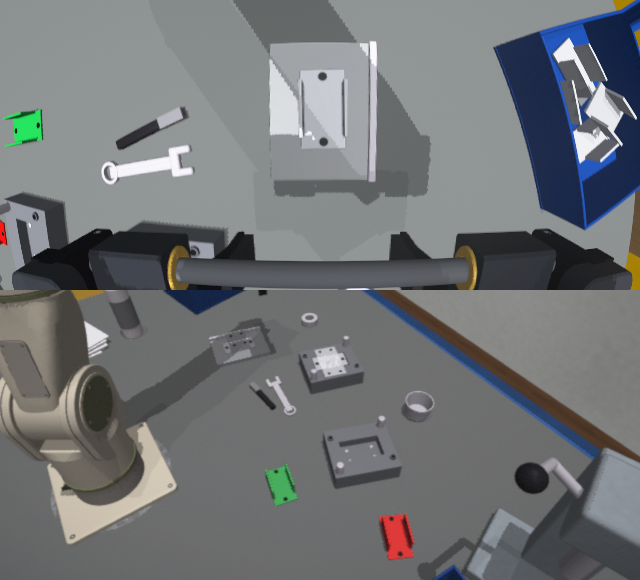

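The bracket lies flat, flanges up, on the plate, with holes at (322,76) and (323,142). It is parallel to the fence, and everything else is in its place. One quick number check, then I hand in.

Run:
```python
from bench import r
from h import *
X=onz(wray(dict(np.load('w8.npz')),[(322,76),(323,142)]),.016);m=X.mean(0)[:2]-[.4456,.242];a=np.radians(-13.5)
d=X[0]-X[1];off=(1e3*np.array([m@[np.cos(a),np.sin(a)],m@[-np.sin(a),np.cos(a)]])).round(1);h=np.degrees(np.arctan2(d[1],d[0]))-180
print('offset mm in plate',off,'heading',h)
if np.abs(off).max()<6: print(r.close_job())
```

```text
offset mm in plate [-1.8 -0.2] heading -12.862302953236252
the job is handed in; nothing more can be done
None
```

The bracket was lifted out of the die and set down flat, flanges up, on the checking plate, about 2 mm from its centre and within about 1° of parallel to the fence; in the last pictures nothing else looked moved, and the job is handed in at about 13 s.

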